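# Gauge the depth of a slanted porcelain vase and present the rod for reading

## Task

Take the depth gauge off its wooden rest and slide its rod gently down the slanting guide tube in the neck of the vase until the collar stops against the tube's rim; keep it lightly pressed there for about half a second, then draw the rod right out again. Present it for reading: finish with the gripper still holding the gauge, at rest and level, carried by nothing else, its tip about 10 cm above the middle of the square white tile. Leave the other things on the bench where they are.

Things in the scene. Friction and masses are not known exactly. Their poses are not given: they have to be found in the camera images.
- gauge: depth gauge, loose, about 0.1 kg, all on one axis: steel rod 12 mm in diameter, 110 mm long, the last 12 mm tapering to 5 mm; round steel collar 34 mm in diameter; wooden handle 18 x 18 mm square. Origin: centre of the collar's front face (stop face, balance point). x runs to the tip: rod 0 to 110 mm, collar -8 to 0, handle -108 to -8. It starts level on its rest, axis 70 mm above the bench, pointing to the robot's right
- gauge_tip (a point): tip of the gauge's rod, on its axis, 110 mm ahead of the collar's front face. y and z of the gauge are square to the handle's flat sides, which stand upright at the start
- rest: the gauge's wooden rest, fixed: base board 190 x 70 mm, 14 mm thick, and two notched posts, 14 mm thick along the gauge. Origin: on the bench, 55 mm behind the collar's front face; x runs along the gauge to its tip, z up. Posts at x = -41 mm (50 wide, 71 high, under the handle's tail) and x = 118 mm (44 wide, 74 high, under the rod); between them the gauge is free on all sides
- guide: steel guide tube, fixed in the neck of a white vase lying slanted in a wooden cradle: 28 mm outside, bore 17 mm, 120 mm long, open into the hollow vase. Origin: centre of its upper rim, 180 mm above the bench, where the collar's face stops. x runs down the tube, 30 degrees below level; y level. It stands 35 mm out of the vase's lip (60 mm wide); the vase ends at x = 235 mm, belly 120 mm wide
- tile: the reading tile, fixed, a square white glazed tile 80 x 80 mm, 8 mm thick, lying flat on the bench on the robot's right. Origin: centre of its underside; z is up.
- flask: bystander: green flask with black cap, 68 mm in diameter, 190 mm high, standing; origin at the centre of its underside
- gourd: bystander: small white gourd-shaped vase, 58 mm wide, 98 mm high, standing; origin at the centre of its underside
- bowl: bystander: small blue bowl, 96 mm wide, 40 mm high; origin at the centre of its underside
- spatula: bystander: modelling spatula, 190 mm long, lying along its x
- prop: bystander: terracotta kiln prop, an upright cylinder 40 mm in diameter, 50 mm high; origin at the centre of its underside
- rib: bystander: flat wooden rib, 90 x 45 x 10 mm, lying flat; origin at the centre of its underside
There are look-alikes about, which are no part of the job. What is shaped like the gauge but green is not meant. Of the things that look like the tile, take the one that is nearest to the robot's base at the start.

How it is judged:
By the outcome, as a careful person would: the job done as asked, in the order asked, and still so for the second after the job is handed in, while the arm keeps its last pose, push and grip.
It also fails if it takes over 45 s, if anything falls off the work surface, if the arm or the gripper's body presses on something with over 40 N, if the wrist force passes 120 N, or if a joint passes its speed limit or range.

## Robot

A 6-joint arm with a two-finger parallel gripper is mounted at the origin on the work surface. World frame = base frame: x ahead of the robot, y to its left, z up, the work surface at z = 0. Lengths are in m, angles in rad, forces in N, time in s.
With the tool pointing down it reaches from about 0.325 to 0.775 m from the base axis. Payload 5.5 kg.
Tool frame: the origin (TCP) lies between the finger pads; the fingertips stand 25 mm ahead of it and the grasp point (between the pads) lies 6 mm ahead of it; z points along the fingers, x is the direction in which the jaws open and shut, and the axes are right-handed (so a half turn about z gives the same grasp; the last joint's range is limited). The gripper opens to 85 mm and grips with 20 to 120 N. Pads are 22 mm wide; open, the fingers measure 114 mm over their backs; the gripper's body (76 mm by 85 mm) begins 54 mm behind the grasp point. The pads swing forward as they close: fully open they stand 13 mm farther back than shut.
Start: joints at [-1.396, 0.091, 1.231, -0, 1.82, -0.057], TCP at [0.138, -0.584, 0.256] pointing down, gripper open.
Joint ranges: [-2.87, 2.87], [-0.86, 2.18], [0.17, 2.46], [-1.51, 4.65], [0.06, 2.69], [-2.65, 2.65]. Speed limits (rad/s): [2.57, 2.57, 3.01, 3.14, 3.14, 3.14].

## Interface

Orientations are given as [roll, pitch, yaw] about the fixed x, y, z axes, in that order (R = Rz(yaw) Ry(pitch) Rx(roll)).
In Python, from cell import robot, eyes gives the robot as it stands.
- The arm moves only by the shell command python3 -m jog 'ROWS' [FORCE]. ROWS is JSON, a list of rows, each a list of 3 entries, a list of its own where there are three numbers: the shift along the tool's x, y, z in mm, then the turn about the tool's z in rad, then the gripper's target within -1 to 1 (shut at 1, half-way at 0, fully open at -1). A call has 1 to 12 rows; each row shifts and turns the commanded pose from where the row before left it, along the tool's axes as they then stand; what a row does not reach is not made up. A row lasts 1/10 s, in which the tool goes at most 50 mm and 8.59 degrees, less where a joint would pass 70% of its speed; a pose out of reach is approached as far as the arm can. A call with a gripper value outside its range is refused whole. The fingers move at their own pace and stop on an object; FORCE is the grip in N (left out, the last holds). Time passes only in rows, so rows that do not move let the fingers close. It gives the time, the measured TCP pose, the force and the opening at its end, in the units of the state.
- robot.sense(): the state, without advancing time (a new reading comes with each control period).
- eyes.capture(name): name is "scene" or "top" or "wrist"; returns (picture, depth): 384x512x3 uint8, red, green, blue; 384x512 float32, m along the optical axis (not along the pixel's ray), 0 where there is no reading.
- eyes.camera_params(name): a dict with "camera_matrix" (3x3 intrinsics, pixels), "R" (3x3) and "t" (3): a world point X has camera coordinates R X + t; the wrist camera has in their place "T_tool_cam" (4x4, takes a point from camera to tool coordinates, whose origin is the TCP and whose axes are the tool frame's). Camera axes: x right, y down, z forward; pixel columns grow to the right and rows downward; lengths in m; the calibration is good to about 2 mm. The wrist camera is an equidistant fisheye: a pixel r from the principal point sees the ray r / f radians off the axis. A picture is of the moment at which its call begins: read the wrist's pose just before it. camera_params takes no time and is no camera call.
- robot.sign_off(): hands the job in, once; it reports no verdict.
The state is a dict: "time_s": time; "q": joint angles; "qvel": joint speeds; "tau": joint torques, N m; "position": TCP position; "tcp_rot": TCP orientation; "ft_force": force on the tool from outside, world axes, zero at the start; "wrist_torque": the same for the moment, N m; "finger_gap": finger opening in m.
Only numpy, scipy, OpenCV 4.12 (cv2) and the standard library are available. Lean on these libraries where they do the work, as an engineer would, in place of code of your own. Each camera call takes 0.05 s, during which the arm holds its last target. There are 200 camera calls.

## Working session

There is one attempt and no reset: what is moved stays moved. The work goes in short steps, Python scripts to look and compute and a shell command to move; the robot and the scene stay as the last step left them, time stands still between calls to the robot, and variables do not carry over. Pictures are saved under pics/ and viewed, about 8 in all and at most 12, crops included, and the job is handed in when it is done.

```bash
mkdir -p pics; ls
python3 - <<'E'
from cell import robot, eyes
import cv2, numpy as np
print(robot.sense())
for n in ("scene","top"):
    p,d=eyes.capture(n); cv2.imwrite(f"pics/{n}0.png",p[:,:,::-1]); np.savez(f"{n}0.npz",p=p,d=d)
    print(n,eyes.camera_params(n))
print(eyes.camera_params("wrist"))
E
```

```text
pics
{'time_s': 0.0, 'q': array([-1.39570165e+00,  9.18745186e-02,  1.23188028e+00,  5.01101711e-06,
        1.81980020e+00, -5.67170094e-02]), 'qvel': array([ 0.00150135,  0.00179626, -0.00032123,  0.0011733 ,  0.00161978,
        0.00015147]), 'tau': array([-9.25659078e-04, -4.58724475e+01, -4.18029535e+01, -2.09108771e-05,
        1.16209421e-02, -1.38431933e-06]), 'position': array([ 0.13779419, -0.58372557,  0.25514461]), 'tcp_rot': array([-3.14147656e+00,  1.95891464e-03, -1.33898330e+00]), 'ft_force': array([0.29855702, 0.03075337, 0.09788213]), 'wrist_torque': array([-0.02325514, -0.01643706,  0.01023482]), 'finger_gap': 0.0856049090108414}
scene {'camera_matrix': array([[394.93357629,   0.        , 254.78511364],
       [  0.        , 394.93357629, 197.88016587],
       [  0.        ,   0.        ,   1.        ]]), 'R': array([[-0.09514435,  0.99541558, -0.00976608],
       [ 0.56754706,  0.04618246, -0.82204472],
       [-0.8178251 , -0.08375562, -0.56933918]]), 't': array([ 0.139195  , -0.17389074,  1.71934161])}
top {'camera_matrix': array([[495.26494054,   0.        , 262.61298144],
       [  0.        , 495.26494054, 190.74754836],
       [  0.        ,   0.        ,   1.        ]]), 'R': array([[-0.02855927, -0.99956942, -0.00673396],
       [-0.98200753,  0.02931428, -0.18655264],
       [ 0.18666972,  0.001285  , -0.98242189]]), 't': array([-0.06859072,  0.5300708 ,  1.51880873])}
{'camera_matrix': array([[297.31863964,   0.        , 252.22649708],
       [  0.        , 297.31863964, 193.54839611],
       [  0.        ,   0.        ,   1.        ]]), 'T_tool_cam': array([[ 9.99997856e-01,  1.83136225e-03, -9.66964894e-04,
         1.08924395e-03],
       [-1.45014062e-03,  9.52549366e-01,  3.04380686e-01,
        -7.75376307e-02],
       [ 1.47851309e-03, -3.04378631e-01,  9.52549979e-01,
        -1.18106251e-01],
       [ 0.00000000e+00,  0.00000000e+00,  0.00000000e+00,
         1.00000000e+00]])}
```

View pics/scene0.png

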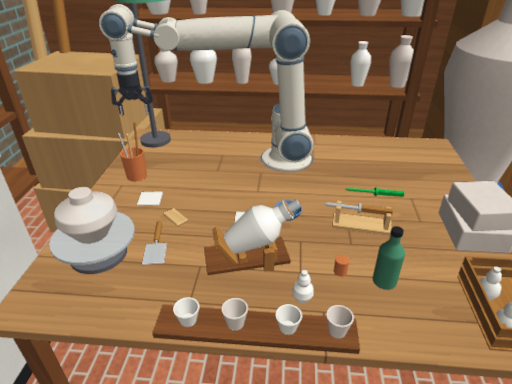

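View pics/top0.png

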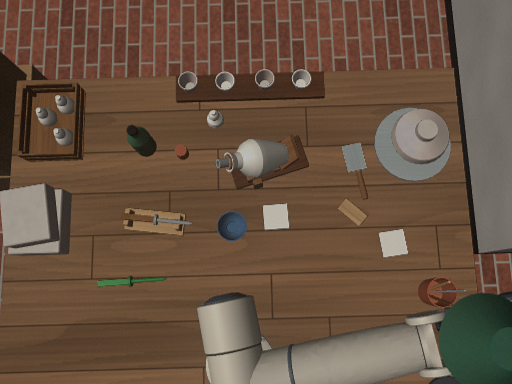

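```bash
cat > h.py <<'E'
import numpy as np, cv2
from cell import robot, eyes
from scipy.spatial.transform import Rotation as Ro
def cloud(n,p=None,d=None,st=None):
    """world point per pixel"""
    if d is None:
        st=robot.sense(); p,d=eyes.capture(n)
    c=eyes.camera_params(n); K=c["camera_matrix"]
    v,u=np.mgrid[:384,:512].astype(float)
    if n=="wrist":
        a=(u-K[0,2])/K[0,0]; b=(v-K[1,2])/K[1,1]; r=np.hypot(a,b)+1e-9
        X=np.stack([d*np.tan(r)*a/r,d*np.tan(r)*b/r,d],-1)
        T=c["T_tool_cam"]; X=X@T[:3,:3].T+T[:3,3]
        R=Ro.from_euler("xyz",st["tcp_rot"]).as_matrix()
        W=X@R.T+st["position"]
    else:
        X=np.stack([(u-K[0,2])/K[0,0]*d,(v-K[1,2])/K[1,1]*d,d],-1)
        W=(X-c["t"])@c["R"]
    W[d==0]=np.nan
    return p,W
E
python3 - <<'E'
from h import *
for n in ("top","scene"):
    z=np.load(n+"0.npz"); p,W=cloud(n,z["p"],z["d"])
    pts={"top":[(191,223),(180,222),(165,221),(156,220),(140,218),(131,217),(276,217),(393,243),(219,163),(228,162),(265,155),(232,226),(181,152),(140,140),(215,118),(300,300)],"scene":[(330,206),(360,208),(385,211),(293,209),(150,198),(240,217)]}[n]
    for u,v in pts: print(n,u,v,W[v,u].round(3),p[v,u])
    if n=="top":
        for (a,b) in [(276,217),(393,243)]:
            m=(p.min(-1)>150); _,L,S,C=cv2.connectedComponentsWithStats(m.astype(np.uint8)); l=L[b,a]
            w=W[L==l]; print("tile",S[l],np.nanmedian(w,0).round(4),np.nanmin(w,0).round(3),np.nanmax(w,0).round(3), np.hypot(*np.nanmedian(w,0)[:2]))
    crop=p[120:250,100:300] if n=="top" else p[170:290,190:410]
    cv2.imwrite(f"pics/c_{n}.png",cv2.resize(crop[:,:,::-1],None,fx=3.5,fy=3.5,interpolation=cv2.INTER_CUBIC))
E
```

```text
top 191 223 [0.429 0.14  0.07 ] [114 114 112]
top 180 222 [0.432 0.173 0.078] [124 124 122]
top 165 221 [0.437 0.22  0.075] [119 120 118]
top 156 220 [0.44  0.246 0.082] [63 62 57]
top 140 218 [0.448 0.296 0.079] [108  76  47]
top 131 217 [0.453 0.325 0.074] [108  75  48]
top 276 217 [ 0.449 -0.125  0.007] [187 182 171]
top 393 243 [ 0.354 -0.495  0.005] [186 181 170]
top 219 163 [0.587 0.04  0.189] [115 117 111]
top 228 162 [0.592 0.015 0.179] [82 82 80]
top 265 155 [ 0.614 -0.094  0.165] [105 101  94]
top 232 226 [0.423 0.017 0.01 ] [ 64  86 105]
top 181 152 [0.664 0.176 0.043] [128  74  51]
top 140 140 [0.68  0.285 0.138] [35 39 29]
top 215 118 [0.763 0.061 0.08 ] [82 79 73]
top 300 300 [ 0.185 -0.191  0.   ] [104  75  54]
tile [263 204  26  25 578] [ 0.4518 -0.1225  0.0086] [ 0.412 -0.163 -0.003] [ 0.492 -0.083  0.021] 0.46811174057820915
tile [379 229  29  28 608] [ 0.3551 -0.4934  0.0083] [ 0.314 -0.536 -0.003] [ 0.398 -0.451  0.021] 0.6079158092841649
scene 330 206 [0.345 0.165 0.   ] [147 117  93]
scene 360 208 [0.46  0.247 0.08 ] [167 169 166]
scene 385 211 [0.467 0.325 0.078] [125  84  43]
scene 293 209 [0.609 0.029 0.172] [147 151 149]
scene 150 198 [ 0.362 -0.494  0.01 ] [241 239 230]
scene 240 217 [ 0.62  -0.122  0.142] [179 177 168]
```

View pics/c_top.png

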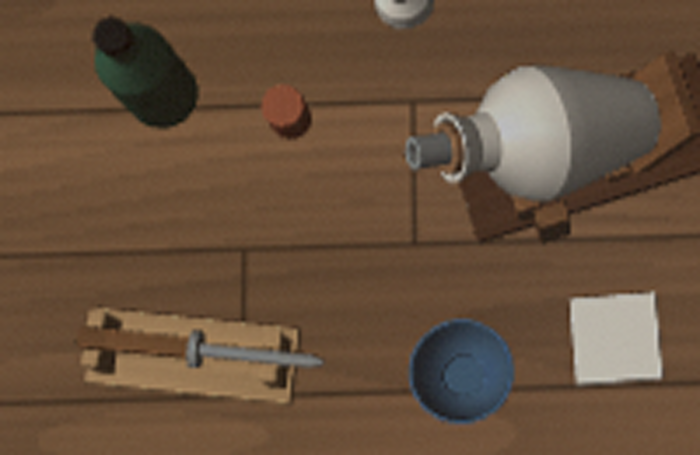

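```bash
python3 -m jog '[[[0,0,0],-0.134,-1],[[0,0,0],-0.134,-1],[[0,0,0],-0.134,-1],[[0,0,0],-0.134,-1],[[0,0,0],-0.134,-1],[[0,0,0],-0.134,-1],[[0,0,0],-0.134,-1],[[0,0,0],-0.134,-1],[[0,0,0],-0.134,-1]]'
python3 -m jog '[[[28,-35,0],0,-1],[[28,-35,0],0,-1],[[28,-35,0],0,-1],[[28,-35,0],0,-1],[[28,-35,0],0,-1],[[28,-35,0],0,-1],[[28,-35,0],0,-1],[[28,-35,0],0,-1],[[28,-35,0],0,-1]]'
python3 -m jog '[[[-5,-47,0],0,-1],[[-5,-47,0],0,-1],[[-5,-47,0],0,-1],[[-5,-47,0],0,-1],[[-5,-47,0],0,-1],[[-5,-47,0],0,-1],[[-5,-47,0],0,-1],[[-5,-47,0],0,-1],[[-5,-47,0],0,-1],[[-5,-47,0],0,-1],[[-5,-47,0],0,-1],[[-5,-47,0],0,-1]]'
python3 - <<'E'
from h import *
print(robot.sense()["position"],robot.sense()["tcp_rot"],robot.sense()["q"])
p,W=cloud("wrist"); np.savez("w1.npz",p=p,W=W)
cv2.imwrite("pics/w1.png",cv2.resize(p[:,:,::-1],(768,576)))
p,W=cloud("scene"); np.savez("s1.npz",p=p,W=W)
E
```

```text
time_s: 1.0
position: [0.1378, -0.5838, 0.2556]
tcp_rot: [-3.14, 0.0, -0.127]
ft_force: [-0.4, -0.2, 0.7]
finger_gap: 0.0853
time_s: 1.9
position: [0.4303, -0.3036, 0.2559]
tcp_rot: [-3.141, 0.0, -0.133]
ft_force: [0.5, -0.1, -0.2]
finger_gap: 0.085
time_s: 3.1
position: [0.4442, 0.2638, 0.2559]
tcp_rot: [3.141, 0.0, -0.133]
ft_force: [1.0, -1.0, 0.5]
finger_gap: 0.0855
[0.44417953 0.26380371 0.2559091 ] [ 3.14129561e+00  1.80845365e-04 -1.32745830e-01] [ 4.70157281e-01 -1.33112378e-01  1.45246157e+00 -1.46750906e-04
  1.82256085e+00  6.02866549e-01]
```

View pics/w1.png

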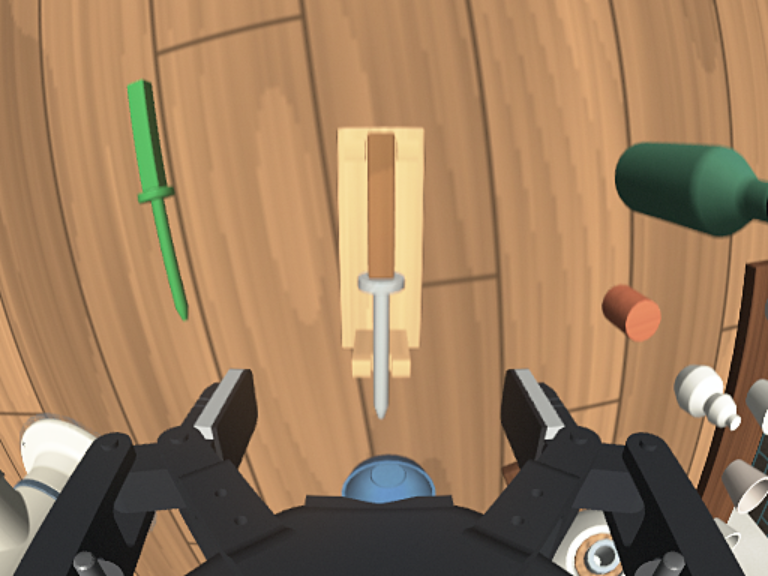

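Run:
```python
from h import *
z=np.load("w1.npz"); p,W=z["p"],z["W"]; st=robot.sense()
R=Ro.from_euler("xyz",st["tcp_rot"]).as_matrix()
T=(W-st["position"])@R*1000
roi=np.zeros((384,512),bool); roi[85:285,236:274]=1
m=roi&(W[...,2]>0.0725)
for lo,hi in [(-140,-10)]:
    pass
t=T[m]; 
for y0 in range(-120,130,10):
    s=t[(t[:,1]>=y0)&(t[:,1]<y0+10)]
    if len(s)>5: print(y0+5,len(s),"x mid",(s[:,0].min()+s[:,0].max())/2, "w",np.ptp(s[:,0]).round(1),"med",np.median(s[:,0]).round(1),"ztop",np.percentile(s[:,2],[5,50]).round(1))
c=roi&(W[...,2]>0.082); print("collar",T[c].mean(0).round(1),T[c].min(0).round(1),T[c].max(0).round(1))
print("tcp z mm",st["position"][2]*1000)
```

```text
-85 122 x mid 5.631526168664084 w 33.9 med 2.6 ztop [174.2 175.4]
-75 200 x mid 4.123939346610393 w 36.9 med 3.5 ztop [174.  175.3]
-65 182 x mid 8.59306313191523 w 27.9 med 3.5 ztop [174.  175.4]
-55 185 x mid 3.4726118454003325 w 17.9 med 3.5 ztop [174.2 175.2]
-45 186 x mid 3.4339257843366404 w 17.9 med 3.4 ztop [173.9 175.2]
-35 175 x mid 3.9058498865843205 w 17.0 med 3.4 ztop [174.  175.2]
-25 168 x mid 3.8868612605682045 w 17.2 med 4.4 ztop [174.2 175.3]
-15 176 x mid 3.870974603425319 w 17.3 med 3.3 ztop [174.3 175.5]
-5 168 x mid 3.304263571216398 w 16.4 med 3.3 ztop [174.3 175.4]
5 154 x mid 3.2770600123726576 w 16.5 med 3.3 ztop [174.2 175.4]
15 315 x mid 3.2722955144848216 w 31.6 med 3.2 ztop [167.3 172.1]
25 70 x mid 2.6958025786600137 w 30.5 med 3.2 ztop [168.8 178.8]
35 87 x mid 3.239022018937072 w 10.8 med 3.2 ztop [177.6 179.1]
45 83 x mid 3.2164652041261177 w 10.9 med 3.2 ztop [177.7 179.1]
55 79 x mid 3.222688645706436 w 11.0 med 3.2 ztop [177.7 179. ]
65 76 x mid 3.7253166623052936 w 10.0 med 3.1 ztop [177.6 179.5]
75 140 x mid 3.7348493074487 w 41.8 med 3.1 ztop [178.1 179.9]
85 232 x mid 3.1363793084528986 w 41.2 med 3.1 ztop [178.3 180.2]
95 83 x mid 3.1234576223837376 w 41.2 med 3.1 ztop [177.8 179.8]
105 68 x mid 3.072809758436954 w 9.4 med 3.1 ztop [177.9 179.3]
115 60 x mid 3.0617219625668266 w 9.5 med 3.0 ztop [178.  179.4]
125 30 x mid 3.0482219721479082 w 7.2 med 3.0 ztop [179.2 180.3]
collar [  3.4  16.4 169.3] [ -9.1  12.5 165.8] [ 16.6  21.  172.6]
tcp z mm 254.60413605892163
```

```bash
python3 -m jog '[[[3.3,-2,30],0,-1],[[0,0,40],0,-1],[[0,0,40],0,-1],[[0,0,40],0,-1],[[0,0,20],0,-1],[[0,0,8],0,-1],[[0,0,0],0,-1]]' 25
python3 -m jog '[[[0,0,0],0,1],[[0,0,0],0,1],[[0,0,0],0,1],[[0,0,0],0,1],[[0,0,0],0,1],[[0,0,0],0,1],[[0,0,0],0,1],[[0,0,0],0,1]]'
```

```text
time_s: 3.9
position: [0.4477, 0.2626, 0.0772]
tcp_rot: [3.14, 0.002, -0.133]
ft_force: [-0.6, 0.3, 0.7]
finger_gap: 0.0854
time_s: 4.7
position: [0.4479, 0.2637, 0.0791]
tcp_rot: [-3.141, 0.0, -0.133]
ft_force: [-5.0, 1.1, 6.5]
finger_gap: 0.0175
```

```bash
python3 -m jog '[[[0,0,-10],0,1],[[0,0,-30],0,1],[[0,0,-40],0,1],[[0,0,-40],0,1],[[0,0,-40],0,1],[[0,0,0],0,1]]'
python3 - <<'E'
from h import *
p,W=cloud("wrist"); np.savez("w2.npz",p=p,W=W)
cv2.imwrite("pics/w2.png",cv2.resize(p[:,:,::-1],(768,576)))
a=np.load("top0.npz"); _,Wt=cloud("top",a["p"],a["d"]); pt=a["p"]
b=np.load("s1.npz")
for n,pp,WW in (("top",pt,Wt),("scene",b["p"],b["W"])):
    P=WW.reshape(-1,3); C=pp.reshape(-1,3).astype(int)
    m=(abs(P[:,0]-.595)<.04)&(P[:,1]>0.0)&(P[:,1]<.06)&(P[:,2]>.13)&(P[:,2]<.22)
    for q,c in sorted(zip(P[m].round(3).tolist(),C[m].tolist()),key=lambda s:-s[0][1])[::3]: print(n,q,c)
    # vase + neck axis
    m=(abs(P[:,0]-.62)<.1)&(P[:,1]>-.2)&(P[:,1]<.06)&(P[:,2]>.09)&(np.ptp(C,axis=1)<25)
    Q=P[m]
    for y in np.arange(-.18,.06,.02):
        s=Q[abs(Q[:,1]-y)<.01]
        if len(s)>3: print(n,"y",y.round(2),len(s),"x mid",((s[:,0].min()+s[:,0].max())/2).round(4),"ztop",s[:,2].max().round(3),"x at top",s[s[:,2]>s[:,2].max()-.006][:,0].mean().round(4))
E
```

```text
time_s: 5.3
position: [0.4502, 0.264, 0.246]
tcp_rot: [-3.135, -0.01, -0.133]
ft_force: [0.3, -0.5, -0.2]
finger_gap: 0.0174
top [0.593, 0.051, 0.167] [109, 111, 108]
top [0.599, 0.05, 0.179] [125, 122, 116]
top [0.595, 0.048, 0.172] [70, 67, 64]
top [0.583, 0.048, 0.172] [114, 115, 111]
top [0.591, 0.047, 0.177] [83, 81, 79]
top [0.591, 0.045, 0.175] [80, 76, 74]
top [0.6, 0.044, 0.185] [95, 92, 91]
top [0.58, 0.044, 0.183] [95, 97, 94]
top [0.601, 0.041, 0.183] [90, 87, 81]
top [0.596, 0.04, 0.192] [88, 87, 85]
top [0.587, 0.04, 0.189] [115, 117, 111]
top [0.579, 0.038, 0.187] [70, 69, 66]
top [0.596, 0.037, 0.192] [89, 88, 85]
top [0.586, 0.037, 0.195] [86, 84, 80]
top [0.579, 0.036, 0.173] [47, 45, 44]
top [0.59, 0.035, 0.189] [86, 84, 80]
top [0.592, 0.034, 0.194] [89, 86, 83]
top [0.606, 0.033, 0.176] [95, 80, 65]
top [0.594, 0.032, 0.186] [88, 86, 83]
top [0.584, 0.032, 0.191] [78, 75, 72]
top [0.612, 0.031, 0.164] [119, 85, 59]
top [0.606, 0.03, 0.174] [90, 79, 71]
top [0.602, 0.029, 0.179] [85, 83, 80]
top [0.591, 0.029, 0.185] [88, 86, 82]
top [0.623, 0.028, 0.156] [161, 14
[... 6154 characters left out ...]
e [0.604, 0.0, 0.188] [200, 200, 197]
scene [0.615, 0.0, 0.185] [164, 162, 154]
scene y -0.16 47 x mid 0.6548 ztop 0.112 x at top 0.6481
scene y -0.14 130 x mid 0.6506 ztop 0.135 x at top 0.6379
scene y -0.12 191 x mid 0.6482 ztop 0.152 x at top 0.6318
scene y -0.1 235 x mid 0.6473 ztop 0.172 x at top 0.626
scene y -0.08 266 x mid 0.6409 ztop 0.177 x at top 0.625
scene y -0.06 278 x mid 0.64 ztop 0.181 x at top 0.6217
scene y -0.04 259 x mid 0.6395 ztop 0.175 x at top 0.6228
scene y -0.02 240 x mid 0.6332 ztop 0.179 x at top 0.6065
scene y -0.0 141 x mid 0.608 ztop 0.189 x at top 0.6074
scene y 0.02 82 x mid 0.61 ztop 0.19 x at top 0.597
scene y 0.04 49 x mid 0.593 ztop 0.192 x at top 0.5971
```

View pics/w2.png

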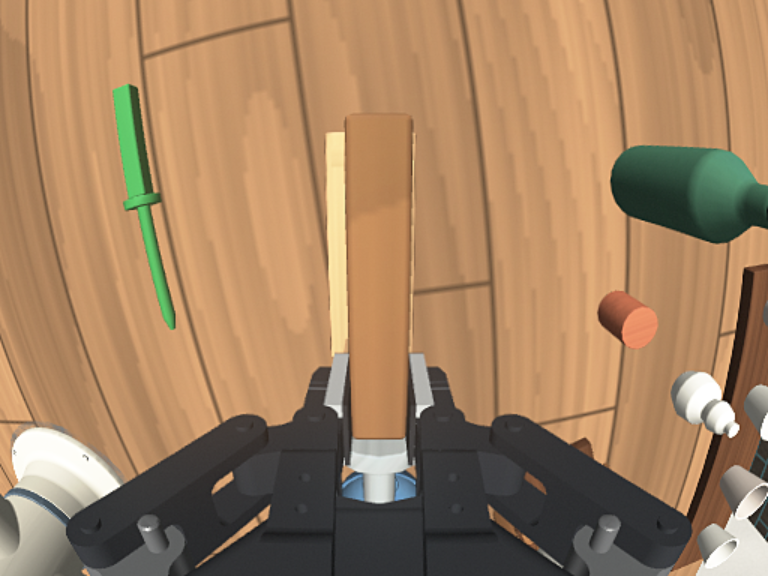

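```bash
cat > fit.py <<'E'
from h import *
from scipy.optimize import least_squares
a=np.load("top0.npz"); pt,Wt=cloud("top",a["p"],a["d"]); b=np.load("s1.npz"); w=np.load("w1.npz")
S=[]
for pp,WW in ((pt,Wt),(b["p"],b["W"]),(w["p"],w["W"])):
    P=WW.reshape(-1,3); C=pp.reshape(-1,3).astype(int)
    m=(abs(P[:,0]-.62)<.09)&(P[:,1]>-.16)&(P[:,1]<.06)&(P[:,2]>.09)&(np.ptp(C,axis=1)<28)
    S.append(P[m])
print([len(s) for s in S])
def ax(psi,x0,y0):
    d=np.array([np.cos(-np.pi/6)*np.sin(psi),-np.cos(np.pi/6)*np.cos(psi),-.5]); return d,np.array([x0,y0,.18])
def res(v,cams,full=False):
    d,o=ax(*v[:3]); prof=v[3:14]; out=[]
    for i,c in enumerate(cams):
        q=S[c]-o-(v[14+3*i:17+3*i]); s=q@d; r=np.linalg.norm(q-np.outer(s,d),axis=1)
        k=(s>0.045)&(s<.2)&(r<.07)&(r>.02); t=(s>.003)&(s<.033)
        e=np.where(k,r-np.interp(s,np.linspace(.04,.2,11),prof),0)
        e2=np.where(t&(abs(r-.014)<.012),(r-.014)*2,0)
        # rim: nothing steel-coloured before s=0
        out+=[e,e2]
    return np.concatenate(out+[v[14:]*20/ .002*.002])
for cams in ([0],[1],[2],[0,1],[0,1,2]):
    v0=np.r_[.245,.593,.045,np.full(11,.045),np.zeros(3*len(cams))]
    r=least_squares(res,v0,args=(cams,),loss="soft_l1",f_scale=.002)
    print(cams,"psi %.3f x0 %.4f y0 %.4f"%tuple(r.x[:3]),r.cost.round(5),"off",(r.x[14:]*1000).round(1),"prof",(r.x[3:14]*1000).round(0))
    d,o=ax(*r.x[:3])
    for i,c in enumerate(cams):
        q=S[c]-o-r.x[14+3*i:17+3*i]; s=q@d; R_=np.linalg.norm(q-np.outer(s,d),axis=1); k=(R_<.018)&(s<.04)
        print("  cam",c,"smallest s",np.sort(s[k])[:6].round(4))
E
python3 fit.py
```

```text
[1717, 1908, 1031]
[0] psi 0.254 x0 0.5953 y0 0.0444 0.00373 off [-2.8  0.4  0. ] prof [29. 23. 26. 45. 54. 59. 57. 53. 50. 46. 43.]
  cam 0 smallest s [-0.0044 -0.0036 -0.0035 -0.0034 -0.0031 -0.003 ]
[1] psi 0.286 x0 0.5896 y0 0.0400 0.00228 off [ 0. -0.  0.] prof [26. 23. 27. 46. 55. 60. 58. 54. 51. 47. 43.]
  cam 1 smallest s [-0.003  -0.0028 -0.0028 -0.0024 -0.0024 -0.0022]
[2] psi 0.246 x0 0.5940 y0 0.0430 0.0031 off [-0.1 -0.1 -1.1] prof [45. 45. 32. 46. 47. 45. 45. 45. 45. 45. 45.]
  cam 2 smallest s [-0.0065 -0.0064 -0.0056 -0.0055 -0.0055 -0.0055]
[0, 1] psi 0.276 x0 0.5905 y0 0.0417 0.00589 off [-0.   2.5 -0.6  0.  -1.   0.4] prof [25. 23. 27. 46. 55. 60. 58. 54. 50. 47. 43.]
  cam 0 smallest s [-0.0046 -0.0041 -0.004  -0.0038 -0.0035 -0.0034]
  cam 1 smallest s [-0.0026 -0.0024 -0.0022 -0.002  -0.0018 -0.0018]
[0, 1, 2] psi 0.258 x0 0.5908 y0 0.0445 0.01001 off [ 0.7  2.2  0.4  0.8 -1.1  1.5 -1.   0.1 -3. ] prof [31. 21. 25. 43. 54. 59. 59. 55. 51. 48. 44.]
  cam 0 smallest s [-0.0024 -0.0016 -0.0016 -0.0014 -0.0011 -0.0011]
  cam 1 smallest s [-0.0002  0.0001  0.0004  0.0004  0.0007  0.0007]
  cam 2 smallest s [-0.005  -0.005  -0.0042 -0.0042 -0.0041 -0.0041]
```

```bash
cat > held.py <<'E'
from h import *
def held(W,st,p=None):
    R=Ro.from_euler("xyz",st["tcp_rot"]).as_matrix(); T=(W-st["position"])@R*1000
    m=np.zeros((384,512),bool); m[60:340,215:295]=1
    m&=(abs(T[...,0])<13)&(T[...,2]<60)&(T[...,2]>-70)&(T[...,1]<40)&(T[...,1]>-110)
    t=T[m]; h=t[(t[:,1]<-18)&(abs(t[:,0])<7)]   # handle top
    k=np.polyfit(h[:,1],h[:,2],1); g=abs(h[:,2]-np.polyval(k,h[:,1]))<2.5; k=np.polyfit(h[g,1],h[g,2],1)
    ang=np.arctan(k[0])
    print("pitch tip-down deg %.2f"%np.degrees(ang),"axis z at y=0: %.1f"%(k[1]+9/np.cos(ang)),"tail y %.1f"%np.percentile(h[g,1],.5))
    xs=t[(t[:,1]<-30)&(t[:,1]>-70)]; print("x mid by y:",[(y,round(float((s[:,0].min()+s[:,0].max())/2),1)) for y in range(-70,-20,15) for s in [t[abs(t[:,1]-y)<5]] if len(s)])
    return T
if __name__=="__main__":
    st=robot.sense(); p,W=cloud("wrist"); T=held(W,st); print(st["position"].round(4),st["tcp_rot"].round(3),st["ft_force"].round(1))
E
python3 - <<'E'
from held import *
z=np.load("w2.npz"); st=robot.sense()
print(st["position"],st["tcp_rot"],st["q"].round(3))
T=held(z["W"],st)
for v in range(275,340,4): print(v,T[v,250:256:5].round(1).tolist(),z["p"][v,252])
E
```

```text
[0.44955885 0.26373313 0.24243106] [-3.13777463 -0.00645465 -0.13333938] [ 0.466 -0.13   1.473 -0.     1.791  0.599]
pitch tip-down deg 0.14 axis z at y=0: 5.1 tail y -87.6
x mid by y: [(-70, 0.3), (-55, 0.5), (-40, 0.5), (-25, 0.6)]
275 [[-0.4, 0.7, -3.2], [1.9, 0.6, -3.4]] [191 135  90]
279 [[-0.5, 3.1, -3.1], [1.9, 2.8, -3.6]] [191 136  92]
283 [[-0.5, 5.4, -3.3], [1.9, 5.3, -3.3]] [190 136  91]
287 [[-0.5, 6.9, -4.5], [1.9, 7.1, -4.1]] [191 136  92]
291 [[-0.5, 10.2, -3.3], [2.0, 9.7, -3.9]] [186 131  86]
295 [[-0.5, 12.4, -3.6], [2.0, 12.2, -3.9]] [179 181 176]
299 [[-0.5, 11.8, -7.7], [1.9, 12.1, -7.3]] [178 182 176]
303 [[-0.5, 12.0, -10.5], [1.9, 11.9, -10.6]] [175 177 172]
307 [[-0.5, 13.5, -11.7], [nan, nan, nan]] [220 228 223]
311 [[-0.5, 15.9, -11.8], [1.9, 16.1, -11.6]] [222 228 224]
315 [[-0.5, 18.9, -11.3], [1.9, 18.6, -11.7]] [221 225 222]
319 [[-0.5, 31.9, 0.3], [2.1, 31.3, -0.4]] [219 226 223]
323 [[-0.5, 33.7, -1.0], [2.1, 33.9, -0.8]] [218 225 223]
327 [[-0.5, 37.6, -0.1], [2.2, 37.1, -0.6]] [219 226 222]
331 [[-0.5, 40.0, -0.8], [2.2, 40.1, -0.8]] [220 227 223]
335 [[-0.3, -9.5, -53.9], [1.3, -8.4, -52.8]] [154 162 157]
339 [[-0.3, -11.3, -57.5], [1.2, -10.4, -56.6]] [46 48 50]
```

```bash
python3 -m jog '[[[0,0,0],-0.1327,1],[[0,0,0],-0.1327,1],[[0,0,0],-0.1327,1],[[20,24,0],0,1],[[20,24,0],0,1],[[20,24,0],0,1],[[20,24,0],0,1],[[0,0,15],0,1],[[0,0,15],0,1],[[0,0,10],0,1],[[0,0,0],0,1],[[0,0,0],0,1]]'
cat > look.py <<'E'
import sys
from held import *
n=sys.argv[1]; st=robot.sense(); p,W=cloud("wrist"); held(W,st)
print("TCP",st["position"].round(4),"rpy",st["tcp_rot"].round(3),"F",st["ft_force"].round(1))
ims=[]
for c in ("scene","top"):
    p,W=cloud(c); np.savez(f"{n}_{c}.npz",p=p,W=W)
    x=p[160:260,240:373] if c=="scene" else p[120:220,150:283]
    ims.append(cv2.resize(x[:,:,::-1],(399,300),interpolation=cv2.INTER_CUBIC))
cv2.imwrite(f"pics/{n}.png",np.hstack(ims))
E
python3 look.py a
```

```text
time_s: 6.55
position: [0.5499, 0.1922, 0.198]
tcp_rot: [-3.142, 0.001, 0.266]
ft_force: [-0.1, 0.2, -0.9]
finger_gap: 0.0178
pitch tip-down deg 0.02 axis z at y=0: 8.8 tail y -87.3
x mid by y: [(-70, -0.7), (-55, -0.5), (-40, -0.5), (-25, -0.3)]
TCP [0.5499 0.1922 0.198 ] rpy [-3.142e+00  1.000e-03  2.660e-01] F [-0.1  0.2 -0.9]
```

View pics/a.png

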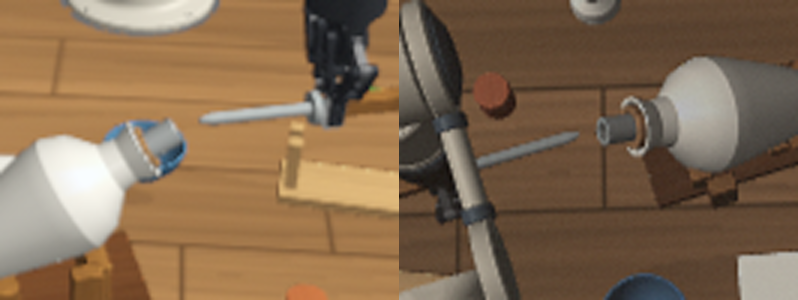

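```bash
python3 - <<'E'
from h import *
st=robot.sense(); R=Ro.from_euler("xyz",st["tcp_rot"]).as_matrix()
for c in ("scene","top"):
    z=np.load(f"a_{c}.npz"); W=z["W"]; T=((W-st["position"])@R*1000).reshape(-1,3)
    m=(T[:,1]>35)&(T[:,1]<140)&(abs(T[:,0])<12)&(abs(T[:,2]-6)<20)
    t=T[m]; print(c,len(t),"tip y",np.sort(t[:,1])[-4:].round(1))
    for y in range(40,135,15):
        s=t[abs(t[:,1]-y)<7.5]
        if len(s): print(y,len(s),"x",s[:,0].min().round(1),s[:,0].max().round(1),np.median(s[:,0]).round(1),"z",s[:,2].min().round(1),s[:,2].max().round(1),np.median(s[:,2]).round(1))
    # tube in tool frame
    m=(T[:,1]>145)&(T[:,1]<190)&(abs(T[:,0]-0)<25)&(T[:,2]<60)&(T[:,2]>-10)&(np.ptp(z["p"].reshape(-1,3).astype(int),axis=1)<22)
    t=T[m]; 
    for y in range(146,190,6):
        s=t[abs(t[:,1]-y)<3]
        if len(s): print("  tube",y,len(s),"x",s[:,0].min().round(1),s[:,0].max().round(1),"z",s[:,2].min().round(1),s[:,2].max().round(1))
E
sed -i 's/^for cams in.*/for cams in ([0],[1],[0,1]):/' fit.py
sed -i 's#^a=np.load.*#a=np.load("a_top.npz");pt,Wt=a["p"],a["W"]; b=np.load("a_scene.npz"); w=np.load("w1.npz")#' fit.py; python3 fit.py
```

```text
scene 134 tip y [129.3 130.6 132.6 132.8]
40 17 x -3.4 6.5 2.8 z 1.9 13.9 5.5
55 20 x -0.8 8.7 4.7 z 1.1 11.1 5.2
70 24 x -3.9 6.5 3.9 z -0.3 14.6 4.9
85 20 x -1.4 5.9 3.5 z 1.0 11.3 6.1
100 20 x -4.0 6.8 3.6 z 0.8 12.7 4.7
115 22 x -2.3 7.5 4.3 z 0.1 9.6 4.9
130 11 x -2.1 5.8 1.4 z 3.7 11.1 6.1
  tube 152 5 x -3.0 11.4 z 19.2 26.6
  tube 158 12 x -10.6 12.6 z 8.0 29.3
  tube 164 23 x -2.7 12.0 z 7.0 32.3
  tube 170 22 x -7.3 14.2 z 10.6 56.3
  tube 176 23 x -3.5 22.5 z 13.8 55.3
  tube 182 18 x -2.5 24.3 z 15.6 54.1
  tube 188 4 x 7.0 24.9 z 19.6 49.9
top 125 tip y [124.  125.1 126.6 127.3]
40 18 x -5.6 5.0 -0.6 z -0.6 9.9 4.3
55 20 x -5.7 4.9 -2.1 z -3.5 12.7 5.4
70 22 x -6.4 6.6 -0.6 z -1.4 10.3 4.6
85 20 x -6.1 4.8 -1.4 z -3.7 11.5 4.3
100 21 x -6.9 7.0 -1.5 z -0.4 11.0 4.1
115 20 x -5.0 5.4 -1.3 z -2.2 9.9 4.8
130 4 x -2.6 1.2 -1.7 z -1.6 10.3 5.8
  tube 146 8 x -8.8 7.7 z 21.7 31.3
  tube 152 17 x -14.5 10.3 z 12.4 32.2
  tube 158 20 x -14.9 8.5 z 4.8 26.5
  tube 164 18 x -14.9 7.0 z 4.9 27.9
  tube 170 21 x -20.2 9.7 z 12.0 55.7
  tube 176 20 x -23.9 8.6 z 11.0 56.0
  tube 182 14 x -21.1 24.5 z 16.3 50.5
  tube 188 6 x -23.8 23.6 z 23.1 37.5
[1726, 1905, 1031]
[0] psi 0.267 x0 0.5911 y0 0.0447 0.00328 off [-0. -0. -0.] prof [28. 22. 27. 45. 54. 59. 57. 54. 50. 46. 43.]
  cam 0 smallest s [-0.0041 -0.0034 -0.0034 -0.0031 -0.003  -0.003 ]
[1] psi 0.257 x0 0.5908 y0 0.0426 0.00223 off [ 0.  -0.   0.1] prof [29. 23. 26. 46. 56. 61. 59. 56. 53. 50. 46.]
  cam 1 smallest s [-0.0012 -0.0009 -0.0008 -0.0006 -0.0006 -0.0005]
[0, 1] psi 0.277 x0 0.5904 y0 0.0424 0.00555 off [-0.1  2.3 -0.5 -0.  -1.1  0.5] prof [27. 23. 27. 45. 55. 60. 58. 54. 51. 47. 43.]
  cam 0 smallest s [-0.0043 -0.0036 -0.0036 -0.0032 -0.0032 -0.0031]
  cam 1 smallest s [-0.0019 -0.0017 -0.0016 -0.0013 -0.0013 -0.0012]
```

```bash
python3 -m jog '[[[-1.5,0,6],0,1],[[0,0,6],0,1],[[0,10,0],0,1],[[0,10,0],0,1],[[0,0,0],0,1],[[0,4,0],0,1],[[0,4,0],0,1],[[0,3,0],0,1],[[0,0,0],0,1],[[0,0,0],0,1]]'
python3 look.py b
```

```text
time_s: 7.7
position: [0.5575, 0.1611, 0.1866]
tcp_rot: [3.141, -0.001, 0.265]
ft_force: [-0.3, -1.0, 0.1]
finger_gap: 0.0175
pitch tip-down deg -0.30 axis z at y=0: 8.8 tail y -87.4
x mid by y: [(-70, -0.6), (-55, -0.5), (-40, -0.5), (-25, -0.3)]
TCP [0.5575 0.1611 0.1866] rpy [ 3.141e+00 -1.000e-03  2.650e-01] F [-0.3 -1.   0.1]
```

View pics/b.png

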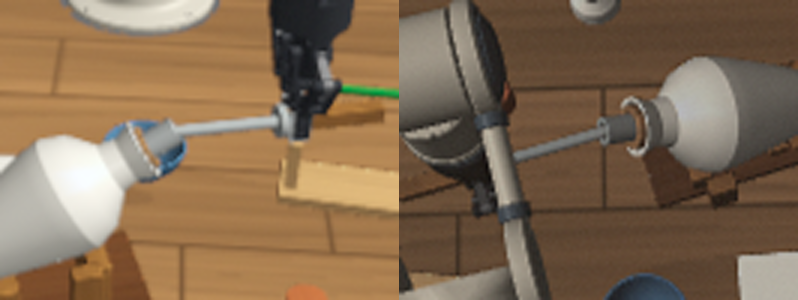

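```bash
python3 -m jog '[[[0,1,-2],0,1],[[0,1,-3],0,1],[[0,0.5,-3],0,1],[[0,0.5,-3],0,1],[[0,0.5,-3],0,1],[[0,0,0],0,1],[[0,0,0],0,1]]'
python3 - <<'E'
import held
E
python3 held.py
```

```text
time_s: 8.55
position: [0.5576, 0.1593, 0.1998]
tcp_rot: [-3.139, 0.001, 0.267]
ft_force: [-0.7, 5.6, -4.2]
finger_gap: 0.0177
pitch tip-down deg 3.94 axis z at y=0: 8.6 tail y -86.4
x mid by y: [(-70, -0.6), (-55, -0.4), (-40, -0.3), (-25, -0.3)]
[0.5576 0.1593 0.1998] [-3.139e+00  1.000e-03  2.670e-01] [-0.7  5.6 -4.2]
```

```bash
python3 -m jog '[[[0,0,-4],0,1],[[0,0.3,-4],0,1],[[0,0.5,-4],0,1],[[0,0.8,-4],0,1],[[0,1,-4],0,1],[[0,1,-4],0,1],[[0,1.2,-4],0,1],[[0,0,0],0,1]]'
python3 held.py
```

```text
time_s: 9.4
position: [0.5589, 0.1547, 0.2284]
tcp_rot: [-3.139, 0.001, 0.267]
ft_force: [-2.0, 5.7, -5.1]
finger_gap: 0.0173
pitch tip-down deg 17.54 axis z at y=0: 6.9 tail y -78.9
x mid by y: [(-70, -0.5), (-55, -0.3), (-40, -0.2), (-25, -0.3)]
[0.5589 0.1547 0.2284] [-3.139e+00  1.000e-03  2.670e-01] [-2.   5.7 -5.1]
```

```bash
python3 -m jog '[[[0,1.4,-4],0,1],[[0,1.6,-4],0,1],[[0,1.8,-4],0,1],[[0,2,-3.5],0,1],[[0,2.2,-3.5],0,1],[[0,2.3,-3],0,1],[[0,2.5,-2],0,1],[[0,0,0],0,1],[[0,0,0],0,1]]'
python3 held.py
```

```text
time_s: 10.35
position: [0.5632, 0.1397, 0.2524]
tcp_rot: [3.141, -0.0, 0.265]
ft_force: [-1.1, 3.6, -2.7]
finger_gap: 0.0174
pitch tip-down deg 25.06 axis z at y=0: -1.7 tail y -68.1
x mid by y: [(-70, -0.6), (-55, -0.3), (-40, -0.4), (-25, -0.5)]
[0.5632 0.1397 0.2524] [ 3.141 -0.     0.265] [-1.1  3.6 -2.7]
```

Run:
```python
from h import *
st=robot.sense(); p,W=cloud("wrist"); R=Ro.from_euler("xyz",st["tcp_rot"]).as_matrix(); T=(W-st["position"])@R*1000
for v in range(0,345,10): print(v,T[v,252].round(1),p[v,252])
cv2.imwrite("pics/w3.png",p[:,:,::-1])
```

```text
0 [  -0.8 -208.9  251.6] [189 143 102]
10 [  -0.8 -195.   251.5] [202 153 109]
20 [  -0.8 -181.5  251.8] [203 152 109]
30 [  -0.8 -168.1  251.3] [204 154 111]
40 [  -0.8 -155.1  251.6] [204 155 111]
50 [  -0.7 -142.1  251.2] [207 156 111]
60 [  -0.7 -129.4  251.2] [201 150 109]
70 [  -0.7 -116.8  251.3] [196 148 106]
80 [  -0.7 -104.3  252.1] [194 146 106]
90 [ -0.7 -91.8 250.9] [198 150 108]
100 [ -0.7 -79.3 251.9] [195 149 106]
110 [ -0.6 -66.9 252.4] [139 105  75]
120 [ -0.6 -71.8 -33.1] [206 148  97]
130 [ -0.6 -69.3 -37.5] [201 145  98]
140 [ -0.5 -66.9 -40.1] [207 150 102]
150 [ -0.5 -64.7 -43. ] [199 144  97]
160 [ -0.5 -62.6 -45.6] [137  96  64]
170 [ -0.5 -59.4 -42.6] [138  96  65]
180 [ -0.5 -56.3 -41.4] [135  95  62]
190 [ -0.5 -52.6 -38.2] [135  95  64]
200 [ -0.5 -49.  -36.5] [132  92  61]
210 [ -0.5 -44.8 -33.5] [132  93  63]
220 [ -0.5 -40.  -30. ] [143 100  67]
230 [ -0.5 -35.2 -27.2] [141 100  66]
240 [ -0.5 -29.7 -23.8] [141  99  67]
250 [ -0.5 -23.1 -19. ] [141 100  67]
260 [ -0.5 -16.2 -14.8] [141 101  70]
270 [-0.5 -7.9 -9.3] [141 101  71]
280 [-0.5  0.6 -4.4] [140 101  73]
290 [-0.5 11.5  2.5] [137  99  72]
300 [-0.5 21.7  7.4] [230 238 239]
310 [-0.5 23.2  0.9] [233 242 246]
320 [-0.4 67.8 42.5] [156 160 155]
330 [-0.4 93.6 58.8] [155 157 153]
340 [ -0.5  -9.3 -52.5] [56 57 59]
```

View pics/w3.png

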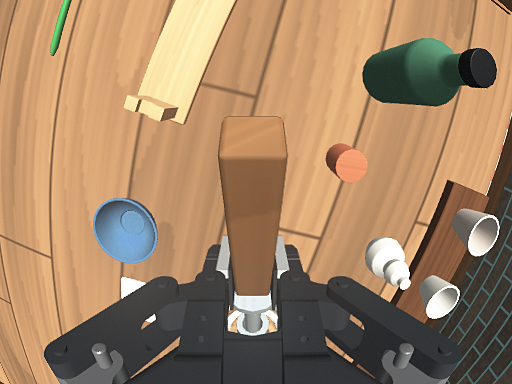

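```bash
sed -i 's/h=t\[(t\[:,1\]<-18)&(abs(t\[:,0\])<7)\].*/h=t[(t[:,1]<-5)\&(t[:,1]>-55)\&(abs(t[:,0])<7)]/; s/"tail y.*$/)/' held.py
python3 -m jog '[[[0,0,2],0,1],[[0,0,2],0,1],[[0,2.6,1.5],0,1],[[0,2.6,1.5],0,1],[[0,2.6,1.5],0,1],[[0,2.6,1.5],0,1],[[0,0,0],0,1]]'; python3 held.py
```

```text
time_s: 11.15
position: [0.5658, 0.1295, 0.2419]
tcp_rot: [3.141, 0.0, 0.265]
ft_force: [-0.3, 0.9, -1.2]
finger_gap: 0.0177
pitch tip-down deg 31.10 axis z at y=0: 4.6
x mid by y: [(-70, -0.5), (-55, -0.4), (-40, -0.3), (-25, -0.5)]
[0.5658 0.1295 0.2419] [3.141 0.    0.265] [-0.3  0.9 -1.2]
```

```bash
python3 -m jog '[[[0,3.5,2],0,1],[[0,3.5,2],0,1],[[0,3.5,2],0,1],[[0,3.5,2],0,1],[[0,3.5,2],0,1],[[0,3.5,2],0,1],[[0,3.5,2],0,1],[[0,0,0],0,1]]'; python3 held.py
```

```text
time_s: 12.0
position: [0.5722, 0.1058, 0.2278]
tcp_rot: [3.142, 0.001, 0.265]
ft_force: [-0.3, -0.3, -1.8]
finger_gap: 0.0178
pitch tip-down deg 31.17 axis z at y=0: 4.7
x mid by y: [(-70, -0.5), (-55, -0.4), (-40, -0.4), (-25, -0.5)]
[0.5722 0.1058 0.2278] [3.142e+00 1.000e-03 2.650e-01] [-0.3 -0.3 -1.8]
```

```bash
python3 -m jog '[[[0,3.5,2.1],0,1],[[0,3.5,2.1],0,1],[[0,3.5,2.1],0,1],[[0,3.5,2.1],0,1],[[0,3.5,2.1],0,1],[[0,3.5,2.1],0,1],[[0,3.5,2.1],0,1],[[0,3.5,2.1],0,1],[[0,3.5,2.1],0,1],[[0,3.5,2.1],0,1],[[0,0,0],0,1]]'; python3 held.py
```

```text
time_s: 13.15
position: [0.5814, 0.0721, 0.2068]
tcp_rot: [-3.142, 0.001, 0.265]
ft_force: [-0.6, -0.5, -1.2]
finger_gap: 0.0176
pitch tip-down deg 31.11 axis z at y=0: 4.6
x mid by y: [(-70, -0.5), (-55, -0.4), (-40, -0.4), (-25, -0.5)]
[0.5814 0.0721 0.2068] [-3.142e+00  1.000e-03  2.650e-01] [-0.6 -0.5 -1.2]
```

```bash
python3 -m jog '[[[0,3,1.8],0,1],[[0,3,1.8],0,1],[[0,2,1.2],0,1],[[0,1,0.6],0,1],[[0,0,0],0,1]]'; python3 -m jog '[[[0,0.9,0.5],0,1],[[0,0.9,0.5],0,1],[[0,0,0],0,1]]'
```

```text
time_s: 13.7
position: [0.5833, 0.0655, 0.2029]
tcp_rot: [-3.138, -0.001, 0.267]
ft_force: [-3.2, 6.6, 2.6]
finger_gap: 0.0177
time_s: 14.0
position: [0.5833, 0.0654, 0.2029]
tcp_rot: [-3.136, -0.001, 0.269]
ft_force: [-6.9, 11.5, 7.1]
finger_gap: 0.0176
```

```bash
python3 -m jog '[[[0,-0.6,-0.35],0,1],[[0,0,0],0,1],[[0,0,0],0,1],[[0,0,0],0,1]]'; python3 look.py c;  python3 - <<'E'
from h import *
st=robot.sense(); p,W=cloud("wrist"); R=Ro.from_euler("xyz",st["tcp_rot"]).as_matrix(); T=(W-st["position"])@R*1000
for v in range(280,335,4): print(v,T[v,252].round(1),p[v,252])
a=cv2.imread("pics/c.png"); b=cv2.resize(p[230:350,180:330,::-1],(375,300),interpolation=cv2.INTER_CUBIC); cv2.imwrite("pics/c2.png",np.hstack([a[:,:399],b]))
E
```

```text
time_s: 14.4
position: [0.5833, 0.0654, 0.2028]
tcp_rot: [-3.137, -0.001, 0.268]
ft_force: [-6.1, 9.6, 6.6]
finger_gap: 0.0173
pitch tip-down deg 31.02 axis z at y=0: 4.6
x mid by y: [(-70, -0.5), (-55, -0.3), (-40, -0.4), (-25, -0.5)]
TCP [0.5833 0.0654 0.2028] rpy [-3.137e+00 -1.000e-03  2.680e-01] F [-6.1  9.6  6.6]
280 [-0.5  1.5 -3.1] [139  98  70]
284 [-0.5  4.9 -1.6] [139  98  69]
288 [-0.5  9.4  1.4] [137  99  69]
292 [-0.5 13.4  3.5] [136  97  69]
296 [-0.5 19.3  7.8] [225 235 235]
300 [-0.5 21.4  7.1] [228 236 238]
304 [-0.5 22.6  5.1] [227 236 238]
308 [-0.5 23.8  3.2] [227 236 238]
312 [-0.5 26.3  2.8] [155 157 151]
316 [-0.4 43.6 19.4] [160 162 159]
320 [-0.4 50.8 23.6] [160 162 158]
324 [-0.4 55.  24.4] [202 150 107]
328 [-0.4 55.5 21.1] [241 203 149]
332 [-0.4 57.6 19.6] [251 224 172]
```

View pics/c2.png

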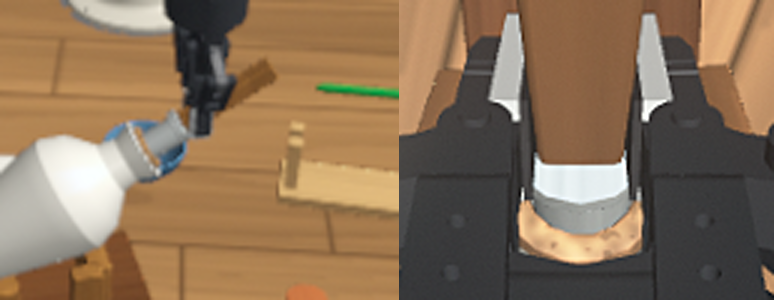

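```bash
python3 -m jog '[[[0,-2,-1.2],0,1],[[0,-4,-2.35],0,1],[[0,-6,-3.5],0,1],[[0,-6,-3.5],0,1],[[0,-6,-3.5],0,1],[[0,-6,-3.5],0,1],[[0,-6,-3.5],0,1],[[0,-6,-3.5],0,1],[[0,-6,-3.5],0,1],[[0,-6,-3.5],0,1],[[0,-6,-3.5],0,1],[[0,0,0],0,1]]';  python3 held.py
```

```text
time_s: 15.8
position: [0.5683, 0.1215, 0.2371]
tcp_rot: [-3.141, -0.001, 0.266]
ft_force: [-1.0, 0.7, -1.0]
finger_gap: 0.0172
pitch tip-down deg 31.11 axis z at y=0: 4.6
x mid by y: [(-70, -0.6), (-55, -0.4), (-40, -0.4), (-25, -0.5)]
[0.5683 0.1215 0.2371] [-3.141e+00 -1.000e-03  2.660e-01] [-1.   0.7 -1. ]
```

```bash
python3 -m jog '[[[0,-5.4,-3.1],0,1],[[0,-5.4,-3.1],0,1],[[0,-5.4,-3.1],0,1],[[0,-5.4,-3.1],0,1],[[0,-3.2,5.2],0,1],[[0,-3.2,5.2],0,1],[[0,-2.8,5.4],0,1],[[0,-2.8,5.4],0,1],[[0,0,0],0,1]]';  python3 held.py
```

```text
time_s: 16.75
position: [0.5592, 0.1534, 0.2262]
tcp_rot: [-3.141, 0.001, 0.266]
ft_force: [1.4, 0.7, 0.5]
finger_gap: 0.0177
pitch tip-down deg 19.41 axis z at y=0: 4.2
x mid by y: [(-70, -0.8), (-55, -0.6), (-40, -0.5), (-25, -0.4)]
[0.5592 0.1534 0.2262] [-3.141e+00  1.000e-03  2.660e-01] [1.4 0.7 0.5]
```

```bash
python3 -m jog '[[[0,-2.6,5.4],0,1],[[0,-2.4,5.4],0,1],[[0,-2,5.4],0,1],[[0,-1.7,5.4],0,1],[[0,-1.2,5.4],0,1],[[0,-0.8,5.4],0,1],[[0,-0.5,5],0,1],[[0,0,0],0,1]]';  python3 held.py
```

```text
time_s: 17.6
position: [0.5563, 0.1642, 0.189]
tcp_rot: [-3.141, 0.001, 0.266]
ft_force: [0.7, -0.5, 2.0]
finger_gap: 0.0175
pitch tip-down deg 0.33 axis z at y=0: 3.9
x mid by y: [(-70, -0.7), (-55, -0.5), (-40, -0.5), (-25, -0.4)]
[0.5563 0.1642 0.189 ] [-3.141e+00  1.000e-03  2.660e-01] [ 0.7 -0.5  2. ]
```

```bash
python3 -m jog '[[[0,-3,-0.5],0,1],[[0,-5,-0.5],0,1],[[0,-12,0],0,1],[[0,-20,0],0,1],[[0,-20,0],0,1],[[-15,0,0],0,1],[[-25,0,0],0,1],[[-25,0,0],0,1],[[-25,0,0],0,1],[[-10,0,0],0,1],[[0,0,0],0,1]]';  python3 held.py
```

```text
time_s: 18.75
position: [0.4437, 0.1961, 0.1916]
tcp_rot: [-3.141, -0.001, 0.266]
ft_force: [0.8, 0.6, -0.4]
finger_gap: 0.0176
pitch tip-down deg 0.37 axis z at y=0: 3.7
x mid by y: [(-70, -0.6), (-55, -0.4), (-40, -0.5), (-25, -0.3)]
[0.4437 0.1961 0.1916] [-3.141e+00 -1.000e-03  2.660e-01] [ 0.8  0.6 -0.4]
```

```bash
python3 -m jog '[[[0,0,0],0.09,1],[[0,0,0],0.09,1],[[0,0,0],0.085,1],[[2,15,0],0,1],[[2,25,0],0,1],[[2,30,0],0,1],[[2,30,0],0,1],[[0,30,0],0,1],[[0,25,0],0,1],[[0,15,0],0,1],[[0,10,0],0,1],[[0,0,0],0,1]]';  python3 held.py; python3 -c "
from cell import robot; print(robot.sense()['q'])"
```

```text
time_s: 20.0
position: [0.453, 0.0147, 0.1909]
tcp_rot: [3.141, 0.0, -0.002]
ft_force: [-0.8, -0.6, -0.1]
finger_gap: 0.0177
pitch tip-down deg 0.26 axis z at y=0: 3.6
x mid by y: [(-70, -0.3), (-55, -0.2), (-40, -0.2), (-25, -0.0)]
[0.453  0.0147 0.1909] [ 3.141e+00  0.000e+00 -2.000e-03] [-0.8 -0.6 -0.1]
[-4.11552094e-02 -3.13512715e-01  1.72130210e+00  4.35319715e-04
  1.73405233e+00 -4.02797280e-02]
```

Now lower to reading height and check.

```bash
python3 -m jog '[[[0,0,10],0,1],[[0,0,20],0,1],[[0,0,20],0,1],[[0,0,15],0,1],[[0,0,10],0,1],[[0,0,4],0,1],[[0,0,0],0,1],[[0,0,0],0,1],[[0,0,0],0,1]]';  python3 held.py
python3 - <<'E'
from h import *
st=robot.sense(); P0=st["position"]; ims=[]
for c in ("scene","top"):
    p,W=cloud(c); C=p.astype(int)
    m=(abs(W[...,0]-P0[0])<.03)&(W[...,1]<P0[1]-.03)&(W[...,1]>-.16)&(abs(W[...,2]-.108)<.025)
    w=W[m]; e=w[w[:,1]<np.sort(w[:,1])[6]+.012]
    print(c,m.sum(),"tip y",np.sort(w[:,1])[:4].round(4),"end mean",e.mean(0).round(4),"all mean",w.mean(0).round(4), "z slope",np.polyfit(w[:,1],w[:,2],1)[0].round(3))
    ims.append(cv2.resize(p[:,:,::-1],(400,300)))
cv2.imwrite("pics/f.png",np.hstack(ims)); print(P0, robot.sense()["qvel"].round(3))
E
```

```text
time_s: 20.95
position: [0.4529, 0.0155, 0.1131]
tcp_rot: [3.142, -0.002, 0.0]
ft_force: [0.4, -0.3, -0.4]
finger_gap: 0.0175
pitch tip-down deg 0.52 axis z at y=0: 3.8
x mid by y: [(-70, -0.4), (-55, -0.2), (-40, -0.1), (-25, -0.0)]
[0.4529 0.0155 0.1131] [ 3.142e+00 -2.000e-03  0.000e+00] [ 0.4 -0.3 -0.4]
scene 101 tip y [-0.1241 -0.1206 -0.1206 -0.1203] end mean [ 0.458  -0.1147  0.1057] all mean [ 0.458  -0.0682  0.1083] z slope 0.066
top 109 tip y [-0.1198 -0.1198 -0.1167 -0.1167] end mean [ 0.4528 -0.1104  0.1064] all mean [ 0.4532 -0.0759  0.1076] z slope 0.036
[0.45287276 0.01553369 0.11303485] [-0.002  0.001  0.003  0.001 -0.002  0.002]
```

View pics/f.png

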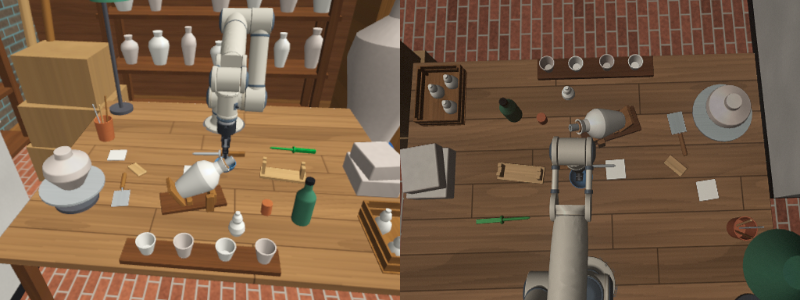

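```bash
python3 -c "
from cell import robot; print(robot.sign_off())"
```

```text
the job is handed in; nothing more can be done
None
```

I handed the job in at about 21 s. The gauge went down the tube, was held against the rim, came out, and now hangs over the tile. No verdict was reported.

- **Insertion:** The tool can only point down, so I gripped the handle and let the bore tilt the gauge in the jaws to about 31° as the rod went in. This pushed the gauge about 6 mm forward in the grip.
- **Seating:** The collar stopped against the rim and stayed pressed for nearly 1 s. The force was about 7 N at first contact, peaked at about 15 N, then eased to about 13 N. That is firmer than the light touch I was aiming for.
- **Seating check:** The stop came about 6 mm earlier than my first estimate, which fits the forward slip. In the wrist image the collar sits against the rim, about 36 mm from the vase's lip (35 mm expected).
- **Withdrawal:** The rod came out along the tube, and I used the lower rim edge to bring the gauge back to level before pulling it clear.
- **Final checks:**
  - **Position:** The tip is at about (0.453, -0.120) against the tile centre at (0.452, -0.1225), and about 10 cm above its surface.
  - **Level:** The wrist camera gives the gauge's tilt as about 0.5°. The scene and top cameras gave rougher slopes of 4° and 2°, which I put down to depth noise on the thin rod.
  - **At rest:** The arm was still, with no outside load.
  - **Bystanders:** They looked unmoved by eye; I did not re-measure them.

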